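Clamp the blender cup and take off its blade cap

TASK

The blender cup stands loose in the one-hand jar clamp. Swing the clamp's lever round until the three jaws grip the cup firmly, then unscrew the black blade cap from the cup; nothing shows whether it has a right- or a left-hand thread, so feel both ways for the one that gives. Lift the cap off and finish while still holding it level in the air, its blades well clear (5 cm or so) above the cup, with the cup left standing in the closed clamp; do not disturb the mug, the teaspoon or the drinking lid.

Things in the scene. Friction and masses are not known exactly. Their poses are not given: they have to be found in the camera images.
- jar_clamp: Jar clamp, a three-jaw chuck stuck to the worktop: round pale base 142 mm wide. Origin on its axis at worktop height, z up. The cup stands on its floor, 18 mm up; round that lies a flat dark ring with a teal lever. The jaws are three steel blocks with rubber pads, 53 mm high, all within 70 mm of the axis.
- clamp_ring (a joint): Turn of the dark ring and lever about the clamp's axis, rad: 0 = fully open, grows clockwise seen from above, stop at 1.6; starts at 0 to 0.2. Each rad moves all jaws 6.5 mm inward; they meet the cup near 0.85, then their thick rubber makes the lever harder. Moving it takes 7 N at the post; 12 to 15 N (ring at 1.15 to 1.4) clamps firmly. It stays where it is left.
- lever_post (a point): Upright teal post of the lever, to be held: round, 18 mm wide, free from 20 to 78 mm above the worktop, its axis 105 mm from the clamp's axis. This point lies on its axis 55 mm above the worktop. With the ring at q the post stands at the angle (clamp's yaw - 0.96 - q) from the world's x axis, anticlockwise from above.
- jaw_0: One of the three jaws (22 mm wide, rubber pad with an upright rib that drops between two flutes of the cup), 90 degrees anticlockwise from the clamp's x axis; origin at worktop height, 13.5 mm behind the pad's face.
- jaw_1: The jaw at 210 degrees, as jaw_0.
- jaw_2: The jaw at 330 degrees, as jaw_0.
- cup: Clear glass blender cup, 64 mm wide (68 over the upright flutes of its lower half) up to a shoulder 78 to 92 mm above its foot, then a neck 43 mm wide up to the rim at 112 mm; about 0.5 kg. Origin at the centre of its foot, z up. It is loose: until clamped it turns round with the cap. Clamped, it can turn 2 degrees in the jaws, and jumps a flute only when forced.
- cup_rim (a point): Centre of the cup's rim, 112 mm above its foot.
- blade_cap: Black ribbed round blade cap screwed home on the cup: 63 mm wide, 36 mm tall, on top a teal coupling 38 mm wide, 10 mm tall; about 0.12 kg. Origin on its axis at the lower edge of its skirt, z up, at home 93 mm above the cup's foot. Its steep thread is hidden under the skirt; while it is engaged the cap cannot be lifted.
- cap_grip (a point): Where to hold the cap: on its axis, 29 mm above its origin, level with the 14 mm tall band (63 mm wide) round its top. The thread's hand differs from case to case. The wrong way cap and cup stop dead within 6 degrees (over 0.9 N m); the right way it breaks loose at under 0.5 N m, turns on easily, rises 3 mm, is free to lift from 53 degrees on and meets a stop at 62 degrees (1.08 rad).
- blade_tip (a point): Lowest point of the four steel blades under the cap, on its axis, 14 mm below the cap's origin (inside the cup at home). Blades reach 15 mm from the axis.
- mug_a: White mug, 84 mm wide, 91 mm tall, standing beside the work. Origin at its underside.
- teaspoon: Steel teaspoon, 130 mm long, lying on the worktop.
- drinking_lid: Pale blue drinking lid of the cup with a small spout, 63 mm wide, 27 mm tall, lying on the worktop. Origin at the middle of its underside.
- motor_base: Pale blue motor base of the blender, round, 117 mm wide, 116 mm tall, fixed, to the left of the work. Origin at the middle of its underside.
There are look-alikes about, which are no part of the job. What is shaped like the jar_clamp but yellow is not meant.

How it is judged:
By the outcome, as a careful person would: the job done as asked, in the order asked, and still so for the second after the job is handed in, while the arm keeps its last pose, push and grip.
It also fails if it takes over 61 s, if anything falls off the work surface, if the arm or the gripper's body presses on something with over 40 N, if the wrist force passes 120 N, or if a joint passes its speed limit or range.

ROBOT

A 6-joint arm with a two-finger parallel gripper is mounted at the origin on a cart in front of the work surface, level with it; the furniture and walls round the work are solid. World frame = base frame: x ahead of the robot, y to its left, z up, the work surface at z = 0. Lengths are in mm, angles in rad, forces in N, time in s.
With the tool pointing down it reaches from about 275 to 825 mm from the base axis. Payload 5.2 kg.
Tool frame: the origin (TCP) lies at the very end of the fingers, on their centre line; the grasp point (between the pads) lies 19 mm behind it; z points along the fingers, y is the line along which they close (so a half turn about z gives the same grasp; the last joint's range is limited). The gripper opens to 93 mm and grips with 3 to 60 N. Pads are 15 mm wide; open, the fingers measure 128 mm over their backs; the gripper's body (75 mm by 188 mm) begins 65 mm behind the grasp point.
Start: joints at [-1.307, 0.259, 1.535, -0, 1.348, -0.203], TCP at [247.537, -491.152, 183.153] pointing down, gripper open.
Joint ranges: [-3.14, 3.14], [-0.91, 2.08], [0.19, 2.58], [-1.22, 4.36], [0.22, 2.71], [-3.12, 3.12]. Speed limits (rad/s): [2.57, 2.57, 3.14, 3.14, 3.14, 3.14].

INTERFACE

Orientations are given as [roll, pitch, yaw] about the fixed x, y, z axes, in that order (R = Rz(yaw) Ry(pitch) Rx(roll)).
In Python, from bench import robot gives the robot as it stands. The module is installed in compiled form; this text tells all that it offers. Calls block until the motion is done:
- robot.move_ptp(position, orientation): joint-space move of the TCP to a pose.
- robot.move_linear(position, ori=None, speed=150, f_stop=None): straight line of the TCP; ori=None keeps the orientation; speed is the mean speed in mm/s. With f_stop (N) it stops when the force on the tool has changed by that much, and returns True; else False.
- robot.move_j(angles): joint-space move.
- robot.move_gripper(opening): opening from 0.0 (shut) to 1.0 (fully open); the grip force is fixed at half the most; returns when the fingers have stopped.
- robot.sleep(seconds).
- robot.inverse_kinematics(position, orientation): joint angles nearest the present ones, or None.
- robot.get_image(name): name is "scene" or "top" or "wrist"; returns a dict with "img" (480x640x3 uint8, blue, green, red), "fovy" (degrees; the focal length in pixels is half the picture's height over the tangent of half this angle, whatever the lens; pixels are square), "cx", "cy" (the principal point, pixels), "eye" and "orientation" of the camera in the world. Camera axes: x right, y down, z forward; pixel columns grow to the right and rows downward; lengths in mm; the calibration is good to about 2 mm. The wrist camera is an equidistant fisheye: a pixel r from the principal point sees the ray r / f radians off the axis. A picture is of the moment at which its call begins. There is no depth.
A pose or a line that the arm cannot do raises robot.MotionError and nothing moves.
- robot.hand_in(): hands the job in; it is judged then, once.
Readings, each from a call of its own:
- robot.current_t(): time.
- robot.current_qpos(): joint angles.
- robot.current_joint_vel(): joint speeds.
- robot.current_joint_efforts(): joint torques, N m.
- robot.current_tcp_pos(): TCP position.
- robot.current_eef_rot(): TCP orientation.
- robot.current_contact_force(): force on the tool from outside, world axes, zero at the start.
- robot.current_ft_torque(): the same for the moment, N m.
- robot.current_gripper_width(): opening from 0.0 (shut) to 1.0 (fully open).
- robot.current_finger_force(): force on a finger pad.
Only numpy, scipy, OpenCV 4.12 (cv2) and the standard library are available. Lean on these libraries where they do the work, as an engineer would, in place of code of your own. Each camera call takes 0.05 s, during which the arm holds its last target. There are 200 camera calls.

## Working session

There is one attempt and no reset: what is moved stays moved. The work goes in short steps, each a Python script; the robot and the scene stay as the last script left them, time stands still between calls to the robot, and variables do not carry over. Pictures are saved under pics/ and viewed, at most 13 in all, crops included, and the job is handed in when it is done.

```bash
mkdir -p pics
python3 - <<'E'
from bench import robot
import cv2
for n in("scene","top"):
    d=robot.get_image(n); cv2.imwrite(f"pics/{n}0.png",d["img"]); print(n,d["fovy"],d["cx"],d["cy"],d["eye"],d["orientation"])
print(robot.current_t(),robot.current_eef_rot())
E
```

```text
scene 57.65699255734631 317.8116253616298 241.03852802140514 [135.08930676 858.75375005 562.43618216] [-2.13859617  0.01308212 -2.68035408]
top 53.06205658070993 318.2030034438716 245.37952294886009 [ 332.64542237  194.87089113 1001.80453806] [-2.9961555   0.01273255 -1.56568384]
0.1 [-3.14003934e+00 -2.95867277e-04  4.66829876e-01]
```

View pics/scene0.png

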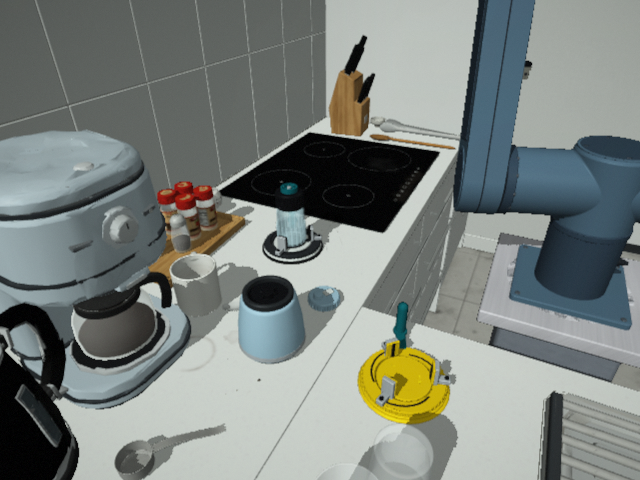

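View pics/top0.png

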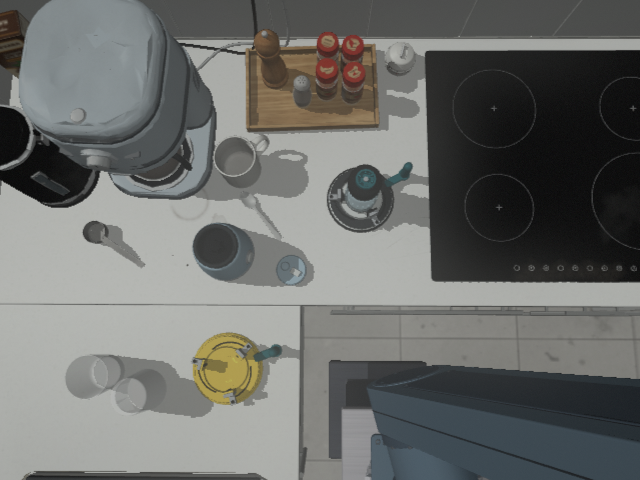

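The scene view shows the clamp with cup and cap at about (292,240). In the top view the ring centre is at about (361,199), the coupling at (366,178) and the lever post at (407,168). The yellow clamp at (228,369) is the decoy.

```bash
cat > h.py <<'E'
import numpy as np, cv2
from scipy.spatial.transform import Rotation as R
from bench import robot
def ray(d,u,v):
    f=240/np.tan(np.radians(d["fovy"])/2)
    x,y=(u-d["cx"]),(v-d["cy"])
    c=np.array([x/f,y/f,1.])
    if d.get("fish"):
        r=np.hypot(x,y)+1e-9; a=r/f; c=np.array([np.sin(a)*x/r,np.sin(a)*y/r,np.cos(a)])
    return np.array(d["eye"]),R.from_euler("xyz",d["orientation"]).apply(c)
def onz(d,u,v,z):
    e,r=ray(d,u,v); return e+r*(z-e[2])/r[2]
def tri(a,b):
    A=np.zeros((3,3));B=np.zeros(3)
    for e,r in(a,b):
        r=r/np.linalg.norm(r);P=np.eye(3)-np.outer(r,r);A+=P;B+=P@e
    return np.linalg.solve(A,B)
def teal(img,box):
    h=cv2.cvtColor(img,cv2.COLOR_BGR2HSV)
    m=cv2.inRange(h,(84,110,40),(100,255,255)); k=np.zeros_like(m); x0,y0,x1,y1=box; k[y0:y1,x0:x1]=255
    n,l,s,c=cv2.connectedComponentsWithStats(m&k)
    return [(s[i],c[i].round(1)) for i in range(1,n) if s[i][4]>8],l
E
python3 - <<'E'
from h import *
T=robot.get_image("top");S=robot.get_image("scene")
for n,d,b in(("top",T,(310,140,425,240)),("scene",S,(255,170,335,265))):
    for s,c in teal(d["img"],b)[0]: print(n,s,c,onz(d,*c,157).round(1),onz(d,*c,78).round(1))
# ring outline: dark pixels
g=cv2.cvtColor(T["img"],cv2.COLOR_BGR2GRAY)
m=np.zeros_like(g);m[150:245,315:410]=(g[150:245,315:410]<90)*255
c=max(cv2.findContours(m,0,2)[0],key=cv2.contourArea);e=cv2.fitEllipse(cv2.convexHull(c));print(e,onz(T,*e[0],20).round(1))
a=cv2.resize(T["img"][135:245,305:425],None,fx=5,fy=5,interpolation=2)
b=cv2.resize(S["img"][170:270,250:340],None,fx=5,fy=5,interpolation=2)
cv2.imwrite("pics/crop_t.png",a);cv2.imwrite("pics/crop_s.png",b)
E
```

```text
scene [280 182  18  13 168] [288.2 188.3] [573.3 131.1 157. ] [658.7 -10.7  78. ]
((368.9794616699219, 192.14279174804688), (66.0524673461914, 93.52875518798828), 52.962684631347656) [589.5 102.3  20. ]
```

View pics/crop_t.png

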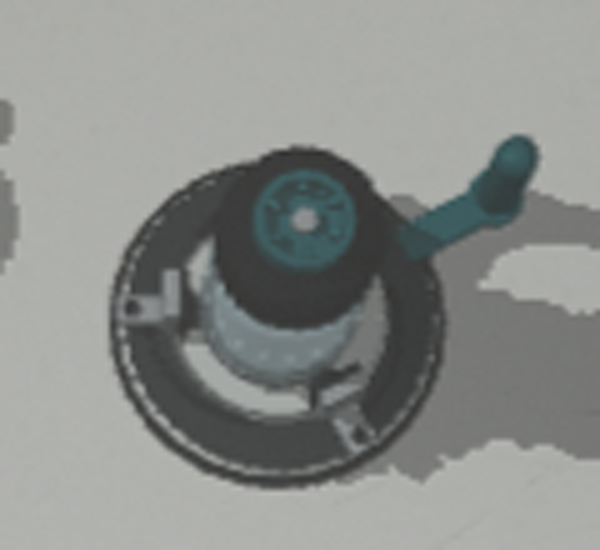

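View pics/crop_s.png

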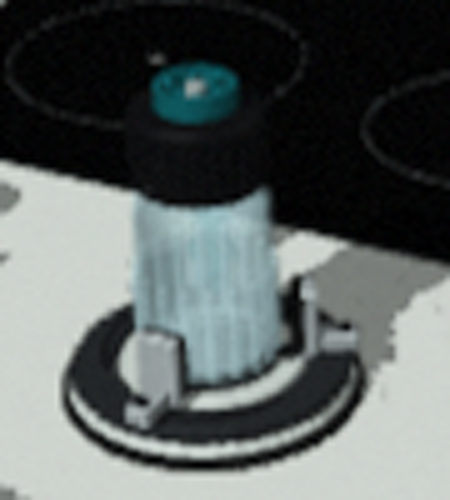

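The crops show the coupling top at top-view (365.8,178.8) and scene (289,186). The post top is at top-view (408.8,164.6) and the base circle centre at about (360.4,199.2). Jaws are visible on the left and at lower right.

Run:
```python
from h import *
T=robot.get_image("top");S=robot.get_image("scene")
cap=onz(T,365.8,178.8,157);print("cap",cap.round(1),tri(ray(T,365.8,178.8),ray(S,289,186)).round(1))
for z in(10,15,20):print("base",z,onz(T,360.4,199.2,z).round(1), "scene", onz(S,250+213/5,170+380/5,z).round(1))
p=onz(T,408.8,164.6,78);print("post",p.round(1))
c=(cap+onz(T,360.4,199.2,15))/2
v=p-c;print(np.hypot(v[0],v[1]),np.arctan2(v[1],v[0]),"yaw-q",np.arctan2(v[1],v[0])+.96)
for u,vv in((305+170/5,135+295/5),(305+335/5,135+390/5)):
    w=onz(T,u,vv,53)-c;print("jaw",np.degrees(np.arctan2(w[1],w[0])),np.hypot(w[0],w[1]))
```

```text
cap [578.5 120.7 157. ] [578.  120.5 157. ]
base 10 [576.8 119.6  10. ] scene [570.4 130.4  10. ]
base 15 [575.5 120.   15. ] scene [566.5 137.   15. ]
base 20 [574.3 120.3  20. ] scene [562.5 143.6  20. ]
post [630.7  28.2  78. ]
106.64919622540982 -1.0434089013523236 yaw-q -0.0834089013523236
jaw 90.13651037567944 45.74158304200951
jaw -152.32830470564315 44.30308621615575
```

```bash
cat >> h.py <<'E'
C=np.array([577.5,120.4]); Q0=0.08; PHI0=-1.043
def post(phi,r=105): return C+r*np.array([np.cos(phi),np.sin(phi)])
def ik(p,yaw): return robot.inverse_kinematics([*p[:2],p[2]],[np.pi,0,yaw])
E
python3 - <<'E'
from h import *
for k in(0,np.pi):
    print("k",k)
    for phi in(PHI0,-1.6,-2.24):
        q=ik([*post(phi),36],phi+k);print(phi,None if q is None else np.round(q,2))
for y in np.arange(-3,3.1,.6):
    q=ik([*C,121],y);print("cap",y.round(1),None if q is None else np.round(q,2))
E
```

```text
k 0
-1.043 [-0.13  0.53  1.51 -0.    1.1   2.48]
-1.6 [-0.17  0.44  1.66 -0.    1.04  3.  ]
-2.24 [-0.14  0.34  1.81  0.    0.98 -2.62]
k 3.141592653589793
-1.043 [-0.13  0.53  1.51  0.    1.1  -0.66]
-1.6 [-0.17  0.44  1.66 -0.    1.04 -0.14]
-2.24 [-0.14  0.34  1.81 -0.    0.98  0.53]
cap -3.0 [ 0.02  0.38  1.53  0.    1.24 -1.7 ]
cap -2.4 [ 0.02  0.38  1.53  0.    1.24 -2.3 ]
cap -1.8 [ 0.02  0.38  1.53  0.    1.24 -2.9 ]
cap -1.2 [ 0.02  0.38  1.53 -0.    1.24  2.79]
cap -0.6 [ 0.02  0.38  1.53 -0.    1.24  2.19]
cap 0.0 [ 0.02  0.38  1.53 -0.    1.24  1.59]
cap 0.6 [ 0.02  0.38  1.53 -0.    1.24  0.99]
cap 1.2 [ 0.02  0.38  1.53 -0.    1.24  0.39]
cap 1.8 [ 0.02  0.38  1.53  0.    1.24 -0.21]
cap 2.4 [ 0.02  0.38  1.53  0.    1.24 -0.81]
cap 3.0 [ 0.02  0.38  1.53  0.    1.24 -1.41]
```

Run:
```python
from h import *
phi=PHI0; o=lambda p:[np.pi,0,p+np.pi]
robot.move_ptp([*post(phi),130],o(phi))
print("above",robot.current_tcp_pos())
print(robot.move_linear([*post(phi),36],speed=100,f_stop=8),robot.current_tcp_pos())
robot.move_gripper(0.0)
print("w",robot.current_gripper_width()*93,robot.current_finger_force(),robot.current_contact_force(),robot.current_t())
T=robot.get_image("top");cv2.imwrite("pics/grip.png",cv2.resize(T["img"][120:260,290:450],None,fx=4,fy=4))
```

```text
above [630.47105974  28.50958395 130.1388694 ]
False [631.0250849   29.61716403  36.73940168]
w 15.968367190628198 30.00028967857361 [-2.55565466 -2.05932704  1.65591393] 4.9
```

View pics/grip.png

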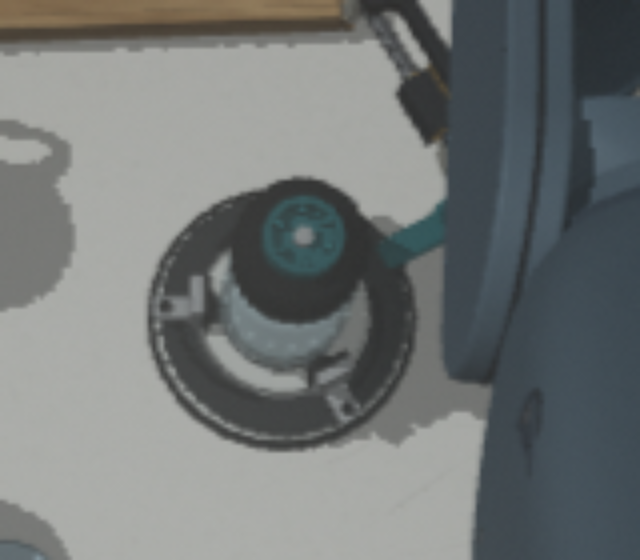

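The gripper has closed on the post (its arm hides the post itself). The clamp and cup are undisturbed. Next I sweep the lever clockwise.

Run:
```python
from h import *
o=lambda p:[np.pi,0,p+np.pi]
for q in list(np.arange(.28,1.1,.2))+[1.15,1.22,1.28]:
    phi=-.96-q
    robot.move_linear([*post(phi),36.5],o(phi),speed=60)
    F=np.array(robot.current_contact_force());t=np.array([-np.sin(phi),np.cos(phi)]);r=np.array([np.cos(phi),np.sin(phi)])
    p=np.array(robot.current_tcp_pos())[:2]-C
    print(round(q,2),"Ft",(F[:2]@t).round(1),"Fr",(F[:2]@r).round(1),"actual q",(-.96-np.arctan2(p[1],p[0])).round(3),np.hypot(*p).round(1),robot.current_t().__round__(1), round(robot.current_gripper_width()*93,1))
```

```text
0.28 Ft 4.1 Fr -1.5 actual q 0.275 104.7 5.4 15.2
0.48 Ft 2.3 Fr -3.4 actual q 0.482 104.3 5.9 16.3
0.68 Ft 2.8 Fr -5.5 actual q 0.682 104.0 6.4 16.1
0.88 Ft 3.3 Fr -8.6 actual q 0.879 103.5 6.9 16.1
1.08 Ft 3.7 Fr -10.2 actual q 1.069 103.1 7.4 15.7
1.15 Ft 4.7 Fr -10.2 actual q 1.134 103.0 7.7 16.0
1.22 Ft 5.3 Fr -12.0 actual q 1.2 102.8 8.0 16.1
1.28 Ft 7.4 Fr -10.5 actual q 1.256 102.7 8.2 15.8
```

Run:
```python
from h import *
robot.move_gripper(0.5)
phi=-.96-1.27
print(robot.move_linear([*post(phi,107),140],speed=150), robot.current_contact_force())
robot.move_linear([*post(phi,180),220],speed=250)
T=robot.get_image("top");cv2.imwrite("pics/cl.png",cv2.resize(T["img"][120:260,290:450],None,fx=5,fy=4))
S=robot.get_image("scene");cv2.imwrite("pics/cl_full.png",T["img"])
for n,d,b in(("scene",S,(255,170,335,275)),):
    for s,c in teal(d["img"],b)[0]: print(n,s,c)
im=np.hstack([cv2.resize(T["img"][140:255,310:410],(400,460)),cv2.resize(S["img"][170:285,250:350],(400,460))]);cv2.imwrite("pics/cl.png",im)
print(robot.current_t())
```

```text
False [ 0.10007603  0.07687396 -0.74780489]
scene [281 182  17  13 160] [288.7 188. ]
scene [315 208  20  29 217] [329.3 224.2]
10.475
```

View pics/cl.png

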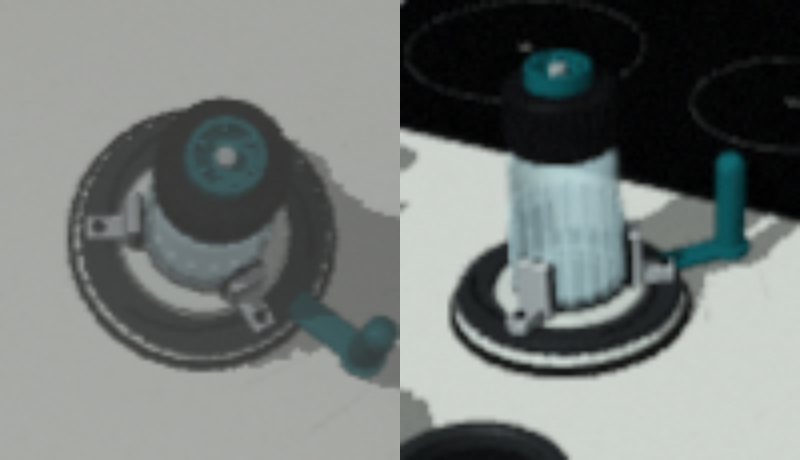

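The view now shows the jaws on the cup and the lever swung round. The post top is at top-view (405,223) and scene (333,210). The coupling is at top-view (366.5,179) and scene (289.3,187).

Run:
```python
from h import *
T=robot.get_image("top");S=robot.get_image("scene")
p1=onz(T,405,223,78);p0=onz(T,408.8,164.6,78);print(p0,p1,tri(ray(T,405,223),ray(S,333.3,210)))
print("cap",onz(T,366.5,179,157),tri(ray(T,366.5,179),ray(S,289.3,187)))
for c in (C,np.array([577.5,119.5]),np.array([578,121.5])):
  for p in(p0,p1):
    v=p[:2]-c;print(c,np.hypot(*v),"q-yaw",-.96-np.arctan2(v[1],v[0]))
# centre from chord at radius 105
m=(p0+p1)[:2]/2;d=(p1-p0)[:2];L=np.hypot(*d);n=np.array([d[1],-d[0]])/L
for s in(1,-1):print("centre",m+s*n*np.sqrt(105**2-L*L/4),"dq",2*np.arcsin(L/210))
```

```text
[630.66639191  28.17215341  78.        ] [512.58700441  38.18238707  78.        ] [512.05967657  36.64209304  72.28076875]
cap [578.08816673 119.42955821 157.        ] [578.42136578 118.91913981 153.89199349]
[577.5 120.4] 106.45487737260798 q-yaw 0.08785959016834322
[577.5 120.4] 104.75415443879663 q-yaw 1.2791183669562542
[577.5 119.5] 105.67611268658642 q-yaw 0.08360616678816402
[577.5 119.5] 104.04927279375279 q-yaw 1.2844783810960112
[578.  121.5] 107.16266041401774 q-yaw 0.09702846561993983
[578.  121.5] 105.9277329891664 q-yaw 1.276388147430422
centre [578.94917995 119.55229341] dq 1.1991695120651797
centre [564.30421638 -53.19775294] dq 1.1991695120651797
```

```bash
cat >> h.py <<'E'
K=[578.2,119.7]; Y0=1.6
def mz(): return robot.current_ft_torque()[2]
def turn(a0,a1,z0,rise,lim,step=.04):
    """turn the held cap in small steps from a0 to a1; stop at |Mz|>lim; returns the angle reached"""
    n=max(1,int(np.ceil(abs(a1-a0)/step))); a=a0
    for a in np.linspace(a0,a1,n+1)[1:]:
        robot.move_linear([*K,z0+rise*abs(a)],[np.pi,0,Y0+a],speed=60)
        F=np.round(robot.current_contact_force(),1); m=mz()
        print(round(a,3),"yaw",round(robot.current_eef_rot()[2]-Y0,3),"Mz",round(m,2),F,round(robot.current_t(),1))
        if abs(m)>lim or abs(F[2])>35: break
    return a
E
python3 - <<'E'
from h import *
robot.move_gripper(1.0)
robot.move_ptp([*K,190],[np.pi,0,Y0])
print(robot.move_linear([*K,121],speed=80,f_stop=8),robot.current_tcp_pos())
robot.move_gripper(0.0)
print("w",robot.current_gripper_width()*93,robot.current_finger_force(),robot.current_contact_force(),mz())
turn(0,.2,121,0,.6)
print(robot.current_t())
E
```

```text
False [578.69486392 119.71482582 121.58798848]
w 0.4544246307684029 2.7083020383724943 [3.72242025 0.37445427 5.21502236] -0.052400317095766646
0.04 yaw 0.04 Mz -0.05 [ 2.6 -0.7  5.8] 15.0
0.08 yaw 0.08 Mz -0.02 [ 2.1 -0.3  6.4] 15.2
0.12 yaw 0.12 Mz 0.02 [ 2.2 -0.4  5.7] 15.5
0.16 yaw 0.16 Mz -0.01 [ 1.  -1.2  7.4] 15.7
0.2 yaw 0.2 Mz -0.01 [ 1.1 -0.8  7. ] 16.0
15.9583
```

The gripper shut on nothing, so I'm looking before doing anything else.

Run:
```python
from h import *
T=robot.get_image("top");S=robot.get_image("scene");W=robot.get_image("wrist")
im=np.hstack([cv2.resize(S["img"][130:290,230:390],(400,400)),cv2.resize(W["img"],(400,400))]);cv2.imwrite("pics/miss.png",np.vstack([im,cv2.resize(T["img"][140:220,300:460],(800,200))])[:600])
print(robot.current_tcp_pos(),robot.current_gripper_width())
```

```text
[579.02793533 119.58895896 122.45074876] 0.006021627720245009
```

View pics/miss.png

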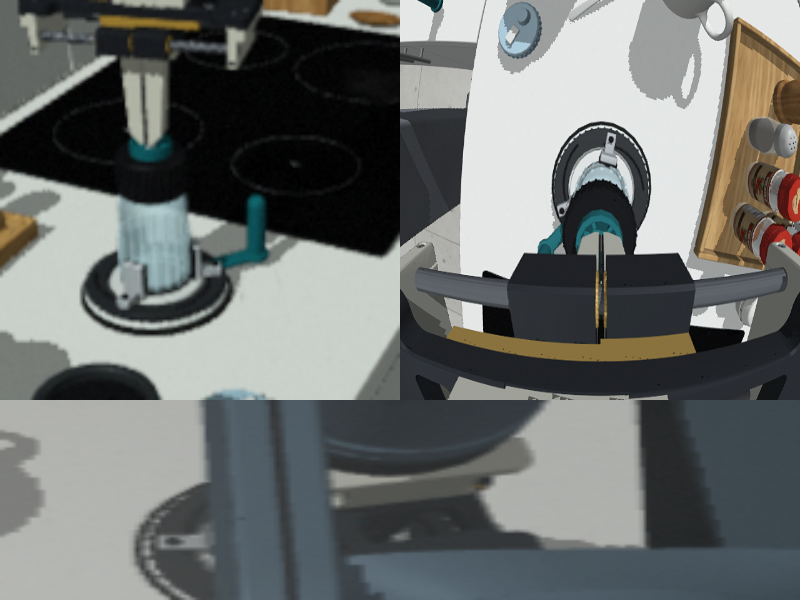

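Run:
```python
from h import *
T=robot.get_image("top");S=robot.get_image("scene")
def proj(d,p):
    f=240/np.tan(np.radians(d["fovy"])/2);c=R.from_euler("xyz",d["orientation"]).inv().apply(np.array(p)-d["eye"]);return (c[:2]/c[2]*f+[d["cx"],d["cy"]]).round(1)
p=robot.current_tcp_pos();print(p,robot.current_qpos())
for z in(0,10,40,80,120):print(z,proj(S,np.array(p)+[0,0,z]))
print("coupling",proj(S,[578,120,157]),"cap axis foot",proj(S,[578,120,18]),"cap skirt",proj(S,[578,120,111]))
cv2.imwrite("pics/miss2.png",cv2.resize(S["img"][130:250,240:360],(600,600),interpolation=2))
```

```text
[579.00856798 119.54828484 122.43296041] [ 1.52652684e-02  3.75452523e-01  1.52306075e+00 -2.73283684e-04
  1.24072133e+00 -2.13828773e-01]
0 [289.3 200. ]
10 [289.1 195.9]
40 [288.5 183.4]
80 [287.5 166.1]
120 [286.5 147.9]
coupling [288.9 185.9] cap axis foot [291.8 240.2] cap skirt [289.9 204.8]
```

View pics/miss2.png

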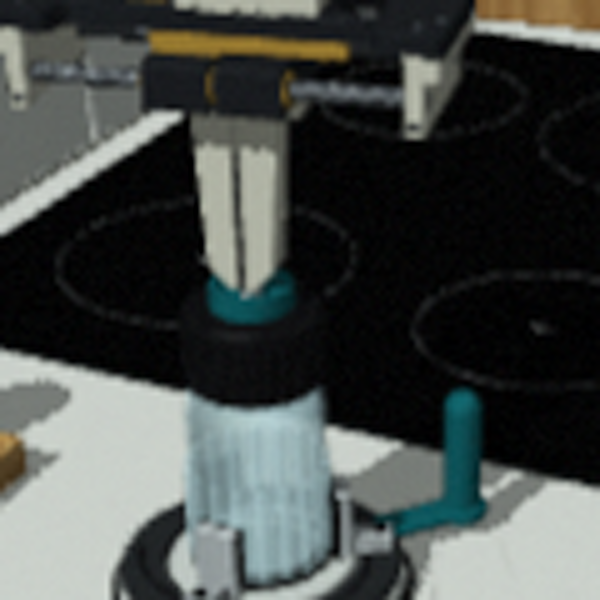

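The fingertips seem to sit on top of the coupling, although the TCP reads 122. I'll lift clear and compare the tip's visual height with the reading, gripper shut and open.

Run:
```python
from h import *
robot.move_linear([*K,200],speed=150)
print(robot.current_tcp_pos(),robot.current_contact_force())
S=robot.get_image("scene");a=S["img"]
robot.move_gripper(1.0);print(robot.current_gripper_width())
b=robot.get_image("scene")["img"]
w=robot.get_image("wrist")["img"]
cv2.imwrite("pics/lift.png",np.hstack([cv2.resize(a[90:250,235:355],(300,400)),cv2.resize(b[90:250,235:355],(300,400)),cv2.resize(w[:,100:540],(200,400))]))
def proj(d,p):
    f=240/np.tan(np.radians(d["fovy"])/2);c=R.from_euler("xyz",d["orientation"]).inv().apply(np.array(p)-d["eye"]);return (c[:2]/c[2]*f+[d["cx"],d["cy"]]).round(1)
p=np.array(robot.current_tcp_pos())
for z in(0,19,40,84):
    q=proj(S,p+[0,0,z]);print(z,q,"in crop",(q-[235,90])*2.5)
print(robot.current_t())
```

```text
[577.24647038 119.70036118 198.85028687] [ 0.0422073  -0.40581912 -0.24083169]
0.9980989193734319
0 [287.9 167.2] in crop [132.25 193.  ]
19 [287.4 158.7] in crop [131.   171.75]
40 [286.9 149.1] in crop [129.75 147.75]
84 [285.8 128.1] in crop [127.    95.25]
18.5083
```

View pics/lift.png

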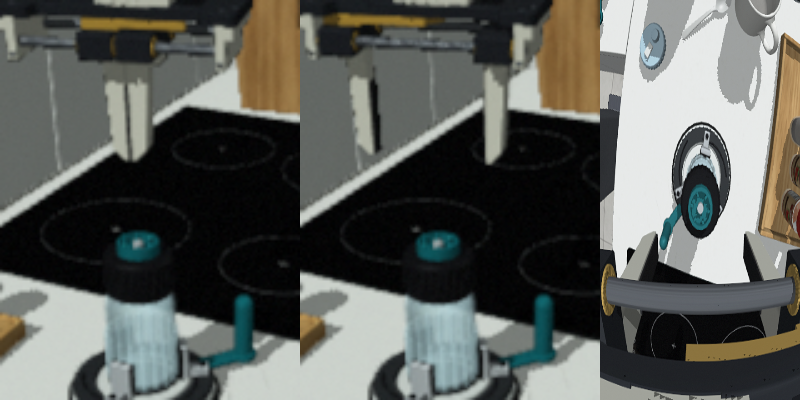

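Run:
```python
from h import *
W=robot.get_image("wrist");print(W["eye"],W["orientation"],W["fovy"],robot.current_tcp_pos())
def projf(d,p):
    f=240/np.tan(np.radians(d["fovy"])/2);c=R.from_euler("xyz",d["orientation"]).inv().apply(np.array(p,float)-d["eye"])
    a=np.arctan2(np.hypot(*c[:2]),c[2]);return (c[:2]/np.hypot(*c[:2])*a*f+[d["cx"],d["cy"]]).round(1)
h=cv2.cvtColor(W["img"],cv2.COLOR_BGR2HSV);m=cv2.inRange(h,(84,110,40),(100,255,255))
n,l,s,c=cv2.connectedComponentsWithStats(m)
for i in range(1,n):
    if s[i][4]>60:print(s[i],c[i].round(1))
for z in(122,140,157,175,190):print("coupling if z",z,projf(W,[578.2,119.7,z]))
p=np.array(robot.current_tcp_pos());y=R.from_euler("xyz",robot.current_eef_rot()).apply([0,46.5,0])
for dz in(-0,20,30,40):print("tips",dz,projf(W,p+y+[0,0,dz]),projf(W,p-y+[0,0,dz]))
cv2.imwrite("pics/w.png",W["img"])
```

```text
[562.7023165  188.37083887 402.53533938] [ 2.88253287e+00 -7.07016424e-04  2.29279883e-01] 65.70646984690485 [578.20924389 119.69504262 200.00643409]
[ 65   0  42  31 779] [87.7 13.5]
[ 293  220   55   57 2238] [320.4 248.2]
[ 231  244   49   56 1026] [253.5 271.3]
coupling if z 122 [320.5 237.3]
coupling if z 140 [320.5 243.3]
coupling if z 157 [320.4 249.7]
coupling if z 175 [320.4 257.5]
coupling if z 190 [320.3 264.8]
tips 0 [399.8 269.9] [240.9 269.9]
tips 20 [407.1 282. ] [233.4 282. ]
tips 30 [411.3 289. ] [229.1 289. ]
tips 40 [415.9 296.7] [224.4 296.6]
```

View pics/w.png

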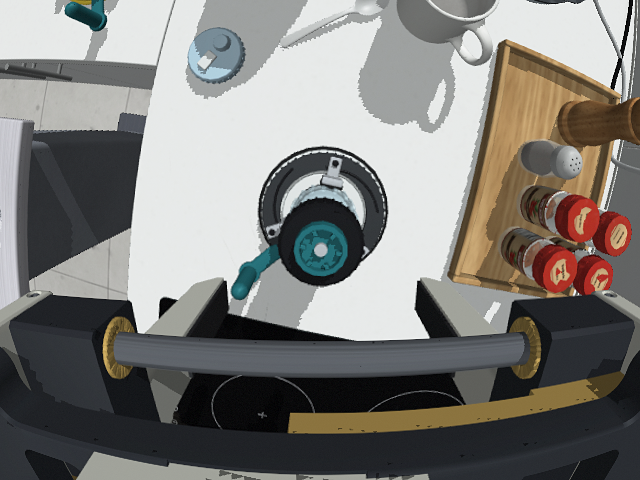

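The wrist view confirms the cap position: the coupling at (320,248) matches its predicted pixel. The finger ends at (222,280) and (418,280) lie about 35 mm above the reported TCP. I'll allow for this offset, so the cap grip is at a reported z of 86.

Run:
```python
from h import *
robot.move_ptp([*K,180],[np.pi,0,Y0])
print(robot.move_linear([*K,86],speed=80,f_stop=10),robot.current_tcp_pos())
robot.move_gripper(0.0)
w=robot.current_gripper_width()*93
print("w",w,robot.current_finger_force(),robot.current_contact_force(),mz(),robot.current_t())
if 55<w<70: turn(0,.16,86,0,.6)
```

```text
False [578.71948394 119.71887915  86.64372339]
w 62.13944400363029 30.000287890434265 [-1.726476    0.2265293   1.91051003] -0.007817846875241896 20.7917
0.04 yaw 0.039 Mz -0.11 [-1.9 -0.1  2.3] 21.0
0.08 yaw 0.077 Mz -0.79 [-1.3  0.   3.1] 21.3
```

CCW builds to 0.79 N m, above the break-loose torque, so I try the other way.

Run:
```python
from h import *
robot.move_linear([*K,86],[np.pi,0,Y0],speed=60)
print(mz())
turn(0,-.3,86,0,.65)
```

```text
-0.25056209235517946
-0.038 yaw -0.035 Mz -0.02 [-1.5 -0.9  2.9] 21.8
-0.075 yaw -0.073 Mz -0.04 [-1.  -0.6  2.1] 22.0
-0.112 yaw -0.111 Mz -0.06 [ 0.2 -0.8  2.7] 22.3
-0.15 yaw -0.148 Mz -0.04 [-0.3  0.1  2.1] 22.5
-0.188 yaw -0.186 Mz -0.03 [-0.2 -0.2  3.2] 22.8
-0.225 yaw -0.223 Mz -0.06 [-0.1 -0.6  4.4] 23.0
-0.262 yaw -0.261 Mz -0.06 [-0.4 -0.3  5.4] 23.3
-0.3 yaw -0.299 Mz -0.1 [-0.2 -1.1  5.6] 23.5
```

It gives clockwise (left-hand thread) and rises. I continue to the stop, following the rise.

Run:
```python
from h import *
a=turn(-.3,-1.14,86,2.8,.45,step=.07)
if abs(mz())>.45: a+=.05; robot.move_linear([*K,86+2.8*abs(a)],[np.pi,0,Y0+a],speed=60)
print("lift",a,mz(),robot.current_contact_force())
z=robot.current_tcp_pos()[2]
hit=robot.move_linear([*K,z+12],speed=30,f_stop=15);print(hit,robot.current_tcp_pos(),robot.current_contact_force(),robot.current_gripper_width()*93,robot.current_t())
```

```text
-0.37 yaw -0.368 Mz -0.36 [ 0.5 -0.2  2.5] 23.8
-0.44 yaw -0.437 Mz -0.24 [ 1.  -0.6  3.4] 24.0
-0.51 yaw -0.507 Mz -0.25 [-0.   0.1  4.9] 24.3
-0.58 yaw -0.577 Mz -0.09 [ 0.  -1.5  5.5] 24.5
-0.65 yaw -0.647 Mz -0.08 [0.5 0.6 5.1] 24.8
-0.72 yaw -0.717 Mz -0.11 [0.  0.4 4.9] 25.0
-0.79 yaw -0.787 Mz -0.07 [-0.2  0.8  5.7] 25.3
-0.86 yaw -0.857 Mz -0.14 [-0.1 -0.1  4.4] 25.5
-0.93 yaw -0.927 Mz -0.07 [0.1 0.  4.7] 25.8
-1.0 yaw -0.996 Mz -0.03 [-0.3  0.1  3.4] 26.0
-1.07 yaw -1.066 Mz -0.01 [0.2 1.  1.8] 26.3
-1.14 yaw -1.136 Mz 0.32 [-0.5  1.4 -1. ] 26.5
lift -1.14 0.3176354628698588 [-0.45153927  1.44529609 -1.01764277]
False [578.27522816 119.61657541 100.96322774] [-0.41694521 -0.12856565 -0.66607802] 62.18086927351848 27.075
```

Run:
```python
from h import *
print(robot.move_linear([*K,176],speed=100,f_stop=20),robot.current_tcp_pos(),robot.current_contact_force(),robot.current_gripper_width()*93)
robot.sleep(.5)
S=robot.get_image("scene");cv2.imwrite("pics/end.png",cv2.resize(S["img"][100:290,180:360],(570,600)))
print(robot.current_eef_rot(),robot.current_t())
```

```text
False [577.65364128 119.6495007  175.23813158] [-0.01623965 -1.4215655  -1.68607161] 62.40079692339662
[-3.14158493e+00  4.06516513e-05  4.60012455e-01] 28.525
```

View pics/end.png

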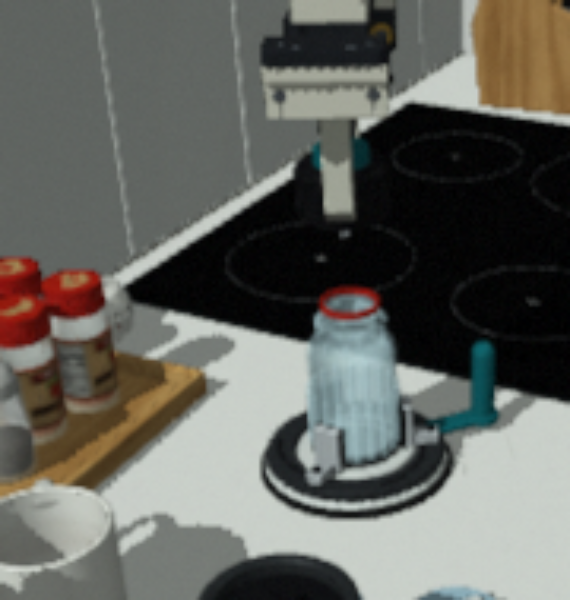

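The cap is held level, with its blade glint at (345,233) well above the open rim at (350,300). The cup stands in the closed clamp.

```bash
python3 -c "
from bench import robot
robot.move_linear([578.2,119.7,182],speed=50)
print(robot.hand_in())"
```

```text
the job is handed in; nothing more can be done
None
```

The job is handed in: the clamp is closed on the cup, and the cap came off clockwise (left-hand thread) and is held level with its blades about 5 cm above the rim by my estimate; one early cap grasp closed on air because the finger ends sit about 35 mm above the reported TCP, and the shut fingers only touched the coupling lightly.

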